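# Load the bolted specimen cool chest

## Task

Load two of the three red-capped specimen pots into the cool chest: lift the bolt's handle clear of its notch, draw the bolt fully back and turn the handle down into the rear notch, then swing the lid right open until it leans on its stop. Set exactly two red-capped pots down upright on the floor of the well without dropping them, and lower the lid shut by its bar without letting it fall. Leave the bolt drawn back, and the third red-capped pot and the blue-capped and white-capped pots standing where they are on the tray.

Things in the scene. Friction and masses are not known exactly. Their poses are not given: they have to be found in the camera images.
- bolt (a joint): slide of the barrel bolt, m: 0 shot home (its nose is in the keep on the lid and holds the lid shut), 0.045 fully drawn back. It slides along the chest's -y; the nose is clear of the lid from 0.035 on. Friction about 2 N; stays where it is left
- bolt_handle (a joint): turn of the bolt's handle about the bolt's axis, rad: 0 down in a notch (handle points to the chest's -x, 8 degrees above level), 1.43 upright, 1.6 its stop. The bolt can slide only with the handle above about 0.9 (or down in the front or the rear notch, with 2.5 mm of play: the rear notch is met with the bolt fully back against its stop). Friction holds it at any angle; about 1.5 N at the knob lifts it
- lid (a joint): lid hinge, rad: 0 shut, 1.75 fully open, leaning back on its stop, where it stays by its weight (650 g); from less than about 1.5 it falls shut if let go
- bolt_knob (a point): centre of the black knob at the end of the bolt handle: knob 19 across and 30 long along the handle, 55 from the bolt's axis, the steel handle rod 10 across. When down it is 30 above the deck (deck top 150 above the bench). Axes turn with the handle: y is the bolt's axis
- bolt_axis (a point): point on the bolt's axis level with the handle when the bolt is home, 22 above the deck; fixed to the chest and with its axes. The bolt (14 thick) lies along y; its steel barrel, 32 wide and up to 15 above the axis, runs 40 ahead (+y) and 75 behind (-y) of this point, with notches on the -x side
- lid_bar (a point): centre of the round steel bar of the lid's bow handle: 12 thick, 112 clear length along the lid's x, its centre 40 above the lid, which is clear underneath. Moves and turns with the lid; it lies 174 to the -y side of the hinge line and 40 above it when shut. The lid's free edge is 16 beyond the bar (-y). The keep for the bolt, a steel block 44 wide and 37 high, stands at that edge 105 to the +x side of the bar's centre
- lid_hinge (a point): point on the lid's hinge line, which runs along the chest's x, 150 above the bench; axes of the chest. Lifting the lid's -y edge opens it towards +y
- well_floor (a point): centre of the flat floor of the chest's well, 36 above the bench, under the lid: 224 along x by 170 along y, plain walls 102 high. Axes of the chest (z up, yaw within 0.15 of the robot's). The chest is 260 (x) by 370 (y), white with a teal lid and teal fixed deck, and is fixed to the bench
- tray_mid (a point): centre of the top of the floor of the aluminium tray that the pots stand on, 4 above the bench: 250 by 200, rim 10 high, fixed; holds six places, 75 apart along its x and 96 apart along its y
- red1_mid (a point): sealed white specimen pot with a red screw cap, 85 tall overall, 130 g; body 47 across, cap 52 across and 22 high (its top 42 above this point). The point is the pot's centre, half-way up; z up along the pot. One of three alike
- red2_mid (a point): sealed white specimen pot with a red screw cap, 85 tall overall, 130 g; body 47 across, cap 52 across and 22 high (its top 42 above this point). The point is the pot's centre, half-way up; z up along the pot. One of three alike
- red3_mid (a point): sealed white specimen pot with a red screw cap, 85 tall overall, 130 g; body 47 across, cap 52 across and 22 high (its top 42 above this point). The point is the pot's centre, half-way up; z up along the pot. One of three alike
- blue1_mid (a point): sealed white specimen pot with a blue screw cap, 85 tall overall, 130 g; body 47 across, cap 52 across and 22 high (its top 42 above this point). The point is the pot's centre, half-way up; z up along the pot. Not wanted: stays on the tray
- blue2_mid (a point): sealed white specimen pot with a blue screw cap, 85 tall overall, 130 g; body 47 across, cap 52 across and 22 high (its top 42 above this point). The point is the pot's centre, half-way up; z up along the pot. Not wanted: stays on the tray
- white1_mid (a point): sealed white specimen pot with a white screw cap, 85 tall overall, 130 g; body 47 across, cap 52 across and 22 high (its top 42 above this point). The point is the pot's centre, half-way up; z up along the pot. Not wanted: stays on the tray
Things that resemble listed ones, but are neither listed nor needed, are in the scene too. Leave any green or turquoise look-alike of the part that bears red3_mid alone.

How it is judged:
By the outcome, as a careful person would: the job done as asked, in the order asked, and still so for the second after the job is handed in, with the robot touching nothing.
It also fails if it takes over 72 s, if anything falls off the work surface, if the arm or the gripper's body presses on something with over 40 N, if the wrist force passes 120 N, or if a joint passes its speed limit or range.

## Robot

A 6-joint arm with a two-finger parallel gripper is mounted at the origin on the work surface. World frame = base frame: x ahead of the robot, y to its left, z up, the work surface at z = 0. Lengths are in m, angles in degrees, forces in N, time in s.
With the tool pointing down it reaches from about 0.2 to 0.875 m from the base axis. Payload 3.4 kg.
Tool frame: the origin (TCP) lies at the very end of the fingers, on their centre line; the grasp point (between the pads) lies 19 mm behind it (env.grip_point_offset is the distance from the TCP to the grasp point, in m); z points along the fingers, y is the direction in which the jaws open and shut (so a half turn about z gives the same grasp; the last joint's range is limited). The gripper opens to 94 mm and grips with 3 to 60 N. Pads are 16 mm wide; open, the fingers measure 119 mm over their backs; the gripper's body (75 mm by 177 mm) begins 78 mm behind the grasp point.
Start: joints at [67.781, 15.808, 86.224, -0, 77.962, -6.933], TCP at [0.152, 0.555, 0.205] pointing down, gripper open.
Joint ranges: [-165.64, 165.64], [-43.16, 119.46], [12.63, 154.43], [-67.54, 247.53], [6.08, 155.33], [-154.97, 154.97]. Speed limits (degrees/s): [147.25, 147.25, 180, 180, 180, 180].

## Interface

Orientations are given as [roll, pitch, yaw] about the fixed x, y, z axes, in that order (R = Rz(yaw) Ry(pitch) Rx(roll)).
In Python, from plant import env, effector, kin, imaging gives the robot as it stands. The module is installed in compiled form; this text tells all that it offers. Calls block until the motion is done:
- env.move_to(position, orientation): joint-space move of the TCP to a pose.
- env.servo_line(position, rot=None, max_speed=0.15, until_force=None): straight line of the TCP; rot=None keeps the orientation; max_speed is the mean speed in m/s. With until_force (N) it stops when the force on the tool has changed by that much, and returns True; else False.
- env.goto_joints(angles): joint-space move.
- effector.ungrasp() and effector.grasp(strength=None): open the fingers fully, or close them until they stop; strength is the grip in N (None keeps the last).
- env.dwell(seconds).
- kin.inverse_kinematics(position, orientation): joint angles nearest the present ones, or None.
- env.get_state(): the state.
- imaging.get_image(name): name is "scene" or "top" or "wrist"; returns a dict with "frame" (384x512x3 uint8, blue, green, red), "z_map" (384x512 float32, m along the optical axis (not along the pixel's ray), 0 where there is no reading), "fov_y" (degrees; the focal length in pixels is half the picture's height over the tangent of half this angle, whatever the lens; pixels are square), "cx", "cy" (the principal point, pixels), "view" (4x4, takes a point from world to camera coordinates); the wrist camera has in their place "tool_from_camera" (4x4, takes a point from camera to tool coordinates, whose origin is the TCP and whose axes are the flange's). Camera axes: x right, y down, z forward; pixel columns grow to the right and rows downward; lengths in m; the calibration is good to about 2 mm. A picture is of the moment at which its call begins: read the wrist's pose just before it.
A pose or a line that the arm cannot do raises env.MotionError and nothing moves.
- env.finish_job(): hands the job in, once; it reports no verdict.
Trained networks look in a picture, given as the dict that the camera call returned (one of the last four; its "shot" number tells which), for a name from the list of things; names that differ only in an ending like _2 or _b are one class to them, and where a whole thing is asked for, a point or a joint stands for the part that bears it (a point fixed in the world has none). Each returns a list of dicts, best first, with "confidence" (0 to 1); they miss things now and then, are a little off and sometimes report something else, mostly with a low value. They report only what shows in the picture. A call takes as long as a camera call. They do not tell look-alikes from the thing itself.
- imaging.spot_in(picture, label): "centre" ([row, column] in pixels, amid what is visible of it).
- imaging.trace(picture, label): "pixels" (384x512 bool, what is visible of it) and "centre" ([row, column] in pixels, amid what is visible of it).
- imaging.landmark_of(picture, label): "centre" ([row, column] in pixels: a listed point, or the origin of a listed thing).
The state is a dict: "time_s": time; "q": joint angles; "qd": joint speeds; "joint_efforts": joint torques, N m; "tcp_pos": TCP position; "tcp_rot": TCP orientation; "contact_force": force on the tool from outside, world axes, zero at the start; "moment": the same for the moment, N m; "opening": finger opening in m.
Only numpy, scipy, OpenCV 4.12 (cv2) and the standard library are available. Lean on these libraries where they do the work, as an engineer would, in place of code of your own. Each camera call takes 0.05 s, during which the arm holds its last target.

## Working session

There is one attempt and no reset: what is moved stays moved. The work goes in short steps, each a Python script; the robot and the scene stay as the last script left them, time stands still between calls to the robot, and variables do not carry over. Pictures are saved under pics/ and viewed, and the job is handed in when it is done.

```bash
mkdir -p pics; ls; cat > h.py <<'E'
import numpy as np, cv2
from plant import env, effector, kin, imaging
def pt(im,r,c,z=None):
    H,W=im["z_map"].shape
    f=H/2/np.tan(np.radians(im["fov_y"])/2)
    if z is None:
        r0,c0=int(round(r)),int(round(c)); p=im["z_map"][max(0,r0-1):r0+2,max(0,c0-1):c0+2]; p=p[p>0]
        z=np.median(p)
    pc=np.array([(c-im["cx"])/f*z,(r-im["cy"])/f*z,z,1])
    return (np.linalg.inv(im["view"])@pc)[:3]
def cloud(im):
    H,W=im["z_map"].shape
    f=H/2/np.tan(np.radians(im["fov_y"])/2)
    rr,cc=np.mgrid[:H,:W]; z=im["z_map"]
    pc=np.stack([(cc-im["cx"])/f*z,(rr-im["cy"])/f*z,z,np.ones_like(z)],-1)
    return (pc@np.linalg.inv(im["view"]).T)[...,:3]
def ray_at_z(im,r,c,zw):
    H,W=im["z_map"].shape
    a=pt(im,r,c,0.1);b=pt(im,r,c,1.0);t=(zw-a[2])/(b[2]-a[2]);return a+t*(b-a)
E
python3 - <<'E'
from h import *
for n in ["scene","top"]:
    im=imaging.get_image(n); cv2.imwrite(f"pics/{n}0.png",im["frame"]); np.savez(f"{n}0.npz",**{k:v for k,v in im.items()})
    print(n,im["fov_y"],im["cx"],im["cy"],np.linalg.inv(im["view"])[:3,3])
    for l in ["bolt_knob","bolt_axis","lid_bar","lid_hinge","well_floor","tray_mid","red1_mid","blue1_mid","white1_mid"]:
        for d in imaging.landmark_of(im,l):
            r,c=d["centre"]
            print(l,round(d["confidence"],2),np.round([r,c],1),np.round(pt(im,r,c),3))
s=env.get_state(); print(s)
E
```

```text
pics
scene 42.15036518730281 248.09383330893195 190.06566013283955 [ 0.83736533 -0.7897216   1.23836042]
bolt_knob 0.71 [161.1 301.4] [0.551 0.047 0.189]
bolt_axis 0.77 [174.2 313.2] [0.595 0.029 0.178]
lid_bar 0.94 [136.3 296. ] [0.502 0.12  0.195]
lid_hinge 0.62 [114.5 342.9] [0.543 0.456 0.   ]
tray_mid 0.8 [281.1 230.2] [ 0.524 -0.316  0.09 ]
red1_mid 0.58 [279.8 192.2] [ 0.437 -0.357  0.09 ]
blue1_mid 0.66 [256.4 231.1] [ 0.493 -0.254  0.091]
white1_mid 0.71 [288.9 223.9] [ 0.52  -0.342  0.09 ]
top 53.237137278487594 249.0863230003367 203.41376794104553 [ 0.39401005 -0.07363446  1.04323287]
bolt_knob 0.48 [161.1 193.4] [0.545 0.049 0.185]
bolt_axis 0.69 [138.6 202.9] [0.599 0.029 0.177]
lid_bar 0.7 [177.  158.3] [0.508 0.126 0.193]
lid_hinge 0.8 [146.4  96.5] [0.586 0.283 0.149]
tray_mid 0.77 [187.8 325.5] [ 0.505 -0.286  0.004]
red1_mid 0.81 [217.1 352.2] [ 0.423 -0.335  0.088]
red1_mid 0.23 [178.1 160.6] [0.505 0.12  0.195]
red1_mid 0.19 [160.9 304.3] [ 0.564 -0.216  0.087]
blue1_mid 0.93 [194.7 309.1] [ 0.479 -0.228  0.088]
blue1_mid 0.4 [162.4 307.1] [ 0.56  -0.223  0.088]
white1_mid 0.68 [184.7 342.9] [ 0.504 -0.313  0.087]
{'time_s': 1.0, 'q': array([ 6.77822591e+01,  1.58085834e+01,  8.62236659e+01, -2.68565371e-04,
        7.79644779e+01, -6.93252206e+00]), 'qd': array([ 0.02217154, -0.02825243,  0.05365701, -0.07505388,  0.00111629,
       -0.03922552]), 'joint_efforts': array([ 2.54029183e-04, -4.04480982e+01, -2.37505567e+01,  7.03800959e-02,
        2.47599708e-02, -2.12080840e-05]), 'tcp_pos': array([0.15159913, 0.55468503, 0.2054915 ]), 'tcp_rot': array([1.79996783e+02, 6.55773782e-04, 1.64714837e+02]), 'contact_force': array([-0.33558918,  0.62734088, -0.04963851]), 'moment': array([-0.03291541, -0.05002089, -0.00341534]), 'opening': 0.09414660554185067}
```

View pics/scene0.png

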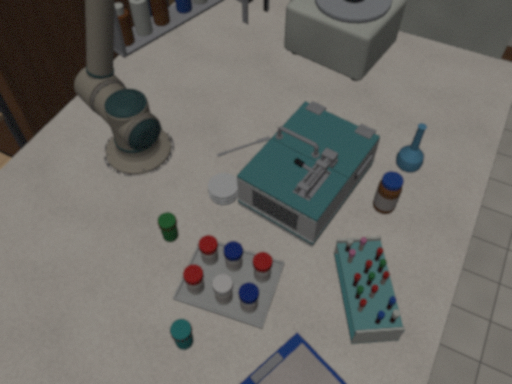

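View pics/top0.png

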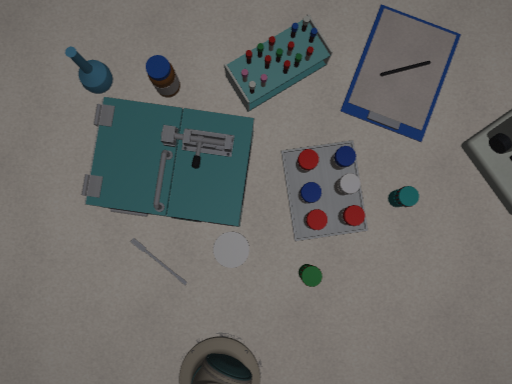

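```bash
cat > ana.py <<'E'
from h import *
for n in ["top","scene"]:
    im=dict(np.load(f"{n}0.npz")); P=cloud(im); f=im["frame"]; hsv=cv2.cvtColor(f,cv2.COLOR_BGR2HSV)
    z=P[...,2]
    m=(abs(z-.15)<.008)&(P[...,1]<.33)&(P[...,1]>-.12)&(P[...,0]<.75)&(P[...,0]>.3)
    pts=P[m][:,:2].astype(np.float32)
    # drop outliers via largest comp
    nn,lab,st,_=cv2.connectedComponentsWithStats(m.astype(np.uint8)); k=1+np.argmax(st[1:,4]); pts=P[lab==k][:,:2].astype(np.float32)
    print(n,"top rect",cv2.minAreaRect(pts),"z",np.median(z[lab==k]))
    caps=(z>.075)&(z<.1)&(P[...,1]<-.1)&(P[...,1]>-.45)&(P[...,0]>.25)&(P[...,0]<.65)
    nn,lab,st,_=cv2.connectedComponentsWithStats(caps.astype(np.uint8))
    for i in range(1,nn):
        if st[i,4]<60: continue
        q=P[lab==i]; q=q[q[:,2]>.082]; (c,r)=cv2.minEnclosingCircle(q[:,:2].astype(np.float32))
        print("cap",np.round(q.mean(0),3),np.round(c,3),round(r,4),"n",st[i,4],"hsv",np.median(hsv[lab==i],0))
    # stuff above .165 on the chest
    hi=(z>.168)&(z<.25)&(P[...,0]>.36)&(P[...,0]<.7)&(P[...,1]>-.1)&(P[...,1]<.32)
    nn,lab,st,_=cv2.connectedComponentsWithStats(hi.astype(np.uint8))
    for i in range(1,nn):
        if st[i,4]<15: continue
        q=P[lab==i]; print("hi",np.round(q.mean(0),3),np.round(q.min(0),3),np.round(q.max(0),3),st[i,4],cv2.minAreaRect(q[:,:2].astype(np.float32)))
im=dict(np.load("top0.npz")); f=im["frame"]
cv2.imwrite("pics/topcrop.png",cv2.resize(f[80:240,70:270],None,fx=4,fy=3.7,interpolation=cv2.INTER_CUBIC))
E
python3 ana.py
```

```text
top top rect ((0.5548123717308044, 0.1151820495724678), (0.37492772936820984, 0.26009756326675415), 82.04585266113281) z 0.1489001846504489
cap [ 0.578 -0.321  0.088] [ 0.579 -0.321] 0.0265 n 350 hsv [113. 188.  88.]
cap [ 0.569 -0.227  0.088] [ 0.57  -0.227] 0.0266 n 343 hsv [  0. 201. 117.]
cap [ 0.508 -0.33   0.088] [ 0.509 -0.331] 0.0264 n 356 hsv [135.   6. 134.]
cap [ 0.486 -0.233  0.088] [ 0.486 -0.233] 0.0265 n 344 hsv [113. 184.  91.]
cap [ 0.428 -0.341  0.088] [ 0.428 -0.342] 0.0266 n 357 hsv [  0. 196. 121.]
cap [ 0.417 -0.247  0.088] [ 0.417 -0.248] 0.0263 n 351 hsv [  0. 195. 121.]
cap [ 0.277 -0.233  0.084] [ 0.277 -0.233] 0.0257 n 347 hsv [ 67. 149.  83.]
hi [0.593 0.046 0.181] [ 0.53  -0.038  0.168] [0.628 0.126 0.192] 1041 ((0.5747138261795044, 0.04853055626153946), (0.1646977812051773, 0.08719195425510406), 80.28206634521484)
hi [0.504 0.122 0.192] [0.439 0.109 0.169] [0.57  0.136 0.199] 333 ((0.5045948028564453, 0.12262237071990967), (0.012542483396828175, 0.13292035460472107), 81.94728088378906)
scene top rect ((0.5551388263702393, 0.11676664650440216), (0.3799092
[... 258 characters left out ...]
87 -0.233] 0.0277 n 316 hsv [114. 180.  83.]
cap [ 0.571 -0.228  0.089] [ 0.57  -0.225] 0.0276 n 325 hsv [  1. 190. 113.]
cap [ 0.43  -0.341  0.089] [ 0.43  -0.341] 0.027 n 329 hsv [  1. 191. 113.]
cap [ 0.51  -0.331  0.089] [ 0.51 -0.33] 0.0275 n 341 hsv [ 15.   8. 136.]
cap [ 0.58  -0.321  0.089] [ 0.579 -0.32 ] 0.0268 n 359 hsv [113. 184.  83.]
hi [0.51  0.121 0.192] [0.441 0.106 0.169] [0.574 0.135 0.201] 216 ((0.5071079134941101, 0.12098661810159683), (0.01539713516831398, 0.1343259960412979), 81.80168914794922)
hi [0.596 0.044 0.182] [ 0.531 -0.039  0.168] [0.631 0.125 0.197] 713 ((0.5759406685829163, 0.046558454632759094), (0.16497501730918884, 0.08674152940511703), 80.24874877929688)
```

View pics/topcrop.png

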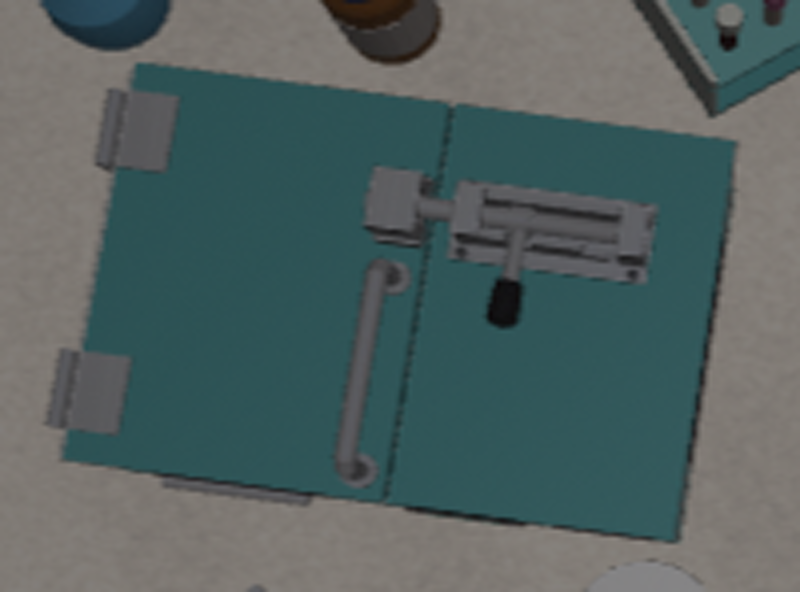

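```bash
cat >> h.py <<'E'
from scipy.spatial.transform import Rotation as Ro
YAW=-8.0
def setch(yaw):
    t=np.radians(yaw); return np.array([np.cos(t),np.sin(t),0]),np.array([-np.sin(t),np.cos(t),0])
Xc,Yc=setch(YAW); Zc=np.array([0,0,1.])
G=env.grip_point_offset
def Rdown(yaw): return Ro.from_euler('xyz',[180,0,yaw],degrees=True)
def tcp_for(grip,R): return np.array(grip)+R.apply([0,0,G])
def eul(R): return R.as_euler('xyz',degrees=True)
BAR=np.array([.506,.122,.190]); HINGE=BAR+.174*Yc-[0,0,.040]
RB=np.hypot(.174,.040); PH0=np.arctan2(.040,.174)
def bar_at(phi):
    a=PH0+phi; return HINGE-Yc*RB*np.cos(a)+Zc*RB*np.sin(a)
def Rtilt(alpha,yaw): return Ro.from_rotvec(-Xc*alpha)*Rdown(yaw)
E
python3 - <<'E'
from h import *
print(G)
for yaw in (YAW,YAW+180):
  for phi in (0,.5,1,1.4,1.75):
    out=[]
    for al in range(0,100,10):
        if al>np.degrees(phi)+5: break
        R=Rtilt(np.radians(al),yaw); q=kin.inverse_kinematics(tcp_for(bar_at(phi),R),eul(R)); out.append((al,None if q is None else np.round(q).astype(int).tolist()))
    print(yaw,phi,out)
E
```

```text
0.0188
-8.0 0 [(0, [6, 12, 96, 0, 72, 104])]
-8.0 0.5 [(0, [10, 11, 86, 0, 83, 108]), (10, [16, 14, 83, -9, 87, 115]), (20, [22, 18, 81, -17, 92, 121]), (30, [27, 22, 78, -25, 97, 125])]
-8.0 1 [(0, [17, 13, 76, 0, 90, 115]), (10, [23, 17, 72, -9, 96, 120]), (20, [28, 21, 69, -17, 102, 124]), (30, [32, 25, 66, -24, 108, 126]), (40, [35, 29, 64, -31, 113, 127]), (50, [37, 33, 63, -38, 118, 128]), (60, [39, 38, 62, -44, 123, 127])]
-8.0 1.4 [(0, [23, 17, 70, 0, 93, 121]), (10, [28, 21, 65, -8, 100, 125]), (20, [32, 25, 60, -16, 107, 127]), (30, [36, 30, 56, -23, 114, 128]), (40, [39, 34, 53, -31, 120, 128]), (50, [41, 39, 51, -38, 125, 126]), (60, [43, 43, 50, -46, 130, 124]), (70, [44, 47, 51, -53, 133, 122]), (80, [44, 50, 52, -61, 137, 120])]
-8.0 1.75 [(0, [28, 21, 66, 0, 93, 126]), (10, [32, 25, 60, -8, 101, 129]), (20, [36, 30, 55, -15, 109, 131]), (30, [39, 35, 49, -22, 117, 131]), (40, [42, 40, 45, -30, 124, 129]), (50, [44, 44, 42, -38, 130, 126]), (60, [45, 49, 40, -47, 135, 122]), (70, [46, 53, 40, -56, 138, 118]), (80, [47, 56, 41, -65, 141, 114]), (90, None)]
172.0 0 [(0, 
[... 371 characters left out ...]
18, -52]), (60, [39, 38, 62, -44, 123, -53])]
172.0 1.4 [(0, [23, 17, 70, 0, 93, -59]), (10, [28, 21, 65, -8, 100, -55]), (20, [32, 25, 60, -16, 107, -53]), (30, [36, 30, 56, -23, 114, -52]), (40, [39, 34, 53, -31, 120, -52]), (50, [41, 39, 51, -38, 125, -54]), (60, [43, 43, 50, -46, 130, -56]), (70, [44, 47, 51, -53, 133, -58]), (80, [44, 50, 52, -61, 137, -60])]
172.0 1.75 [(0, [28, 21, 66, 0, 93, -54]), (10, [32, 25, 60, -8, 101, -51]), (20, [36, 30, 55, -15, 109, -49]), (30, [39, 35, 49, -22, 117, -49]), (40, [42, 40, 45, -30, 124, -51]), (50, [44, 44, 42, -38, 130, -54]), (60, [45, 49, 40, -47, 135, -58]), (70, [46, 53, 40, -56, 138, -62]), (80, [47, 56, 41, -65, 141, -66]), (90, None)]
```

```bash
python3 - <<'E'
from h import *
im=dict(np.load("top0.npz")); P=cloud(im); f=im["frame"]
m=(f.max(-1)<45); m[:150]=0;m[175:]=0;m[:,:185]=0;m[:,205:]=0
q=P[m]; print(m.sum(),q.mean(0),q.min(0),q.max(0))
ctr=np.argwhere(m).mean(0); print(ctr, ray_at_z(im,*ctr,.185))
im=dict(np.load("scene0.npz")); P=cloud(im); f=im["frame"]
m=(f.max(-1)<45); m[:150]=0;m[170:]=0;m[:,:290]=0;m[:,310:]=0
q=P[m]; ctr=np.argwhere(m).mean(0); print(m.sum(),ctr, q.mean(0),q.min(0),q.max(0),ray_at_z(im,*ctr,.183))
E
```

```text
87 [0.54260829 0.04223464 0.19672385] [ 0.39401005 -0.07363446  0.17933432] [0.55987382 0.05295867 1.04323287]
[161.52873563 195.71264368] [0.54450919 0.04388366 0.185     ]
42 [162.26190476 298.47619048] [0.54576835 0.04031839 0.18884898] [0.53335821 0.03527183 0.18042582] [0.55650397 0.04910527 0.19712806] [0.54414823 0.04494456 0.183     ]
```

```bash
cat >> h.py <<'E'
KNOB=np.array([.545,.0444,.180])
def wpose():
    s=env.get_state(); T=np.eye(4); T[:3,:3]=Ro.from_euler('xyz',s["tcp_rot"],degrees=True).as_matrix(); T[:3,3]=s["tcp_pos"]; return T
def wrist():
    T=wpose(); im=dict(imaging.get_image("wrist")); im["view"]=np.linalg.inv(T@im["tool_from_camera"]); return im
def mv(grip,R): env.move_to(tcp_for(grip,R),eul(R))
def ln(grip,R,v=.15,uf=None): return env.servo_line(tcp_for(grip,R),eul(R),max_speed=v,until_force=uf)
def st(msg=""):
    s=env.get_state(); print(msg,"t",round(s["time_s"],2),"p",np.round(s["tcp_pos"],4),"F",np.round(s["contact_force"],1),"op",round(s["opening"],4))
E
python3 - <<'E'
from h import *
R=Rdown(172)
mv(KNOB-.002*Yc+[0,0,.08],R); st()
im=wrist(); cv2.imwrite("pics/w1.png",im["frame"]); 
np.savez("w1.npz",**{k:v for k,v in im.items()})
for l in ("bolt_knob","bolt_axis","lid_bar"):
    for d in imaging.landmark_of(im,l)[:2]: print(l,d["confidence"],d["centre"],pt(im,*d["centre"]))
E
```

```text
t 3.31 p [0.5446 0.0433 0.2412] F [-0.5 -0.5  0.2] op 0.0941
bolt_knob 0.71 [210.8, 257.9] [0.54127633 0.04473824 0.19055693]
bolt_axis 0.93 [267.8, 255.1] [0.5968323  0.0345628  0.18167029]
lid_bar 0.9 [153.5, 350.9] [0.5044996  0.12068622 0.19502216]
```

View pics/w1.png

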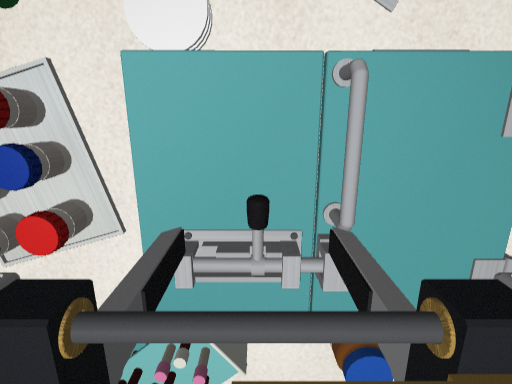

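```bash
cat >> h.py <<'E'
KNOB=np.array([.5437,.0446,.180])
H0=np.radians(8)
AX=KNOB+.055*np.cos(H0)*Xc-.055*np.sin(H0)*Zc
def knob_at(th,s): return AX-Xc*.055*np.cos(H0+th)+Zc*.055*np.sin(H0+th)-Yc*s
E
python3 - <<'E'
from h import *
R=Rdown(172)
hit=ln(KNOB-.002*Yc,R,.12,6); st(f"down {hit}")
if not hit:
    effector.grasp(8); st("grasp")
    for th in (.3,.6,.9,1.2,1.35):
        ln(knob_at(th,0)-.002*Yc*0,R,.08); st(th)
    im=wrist(); cv2.imwrite("pics/w2.png",im["frame"])
    im=imaging.get_image("scene"); cv2.imwrite("pics/s2.png",cv2.resize(im["frame"][90:250,200:420],None,fx=3,fy=3))
E
```

```text
down False t 4.33 p [0.544  0.0426 0.1618] F [ 0.4 -0.  -0.2] op 0.094
grasp t 5.47 p [0.5434 0.043  0.1612] F [-0.6  1.5 -0.4] op 0.0182
0.3 t 5.83 p [0.5484 0.0433 0.1774] F [-0.5 -1.7  0.6] op 0.0181
0.6 t 6.19 p [0.5571 0.0425 0.1908] F [-1.6 -2.1  2.5] op 0.0184
0.9 t 6.55 p [0.5702 0.0407 0.2016] F [-3.6 -2.1  5.4] op 0.018
1.2 t 6.91 p [0.5867 0.0383 0.2081] F [-1.7 -3.3  5.6] op 0.018
1.35 t 7.16 p [0.5952 0.0371 0.2095] F [-0.8 -2.1  5.2] op 0.0175
```

View pics/w2.png

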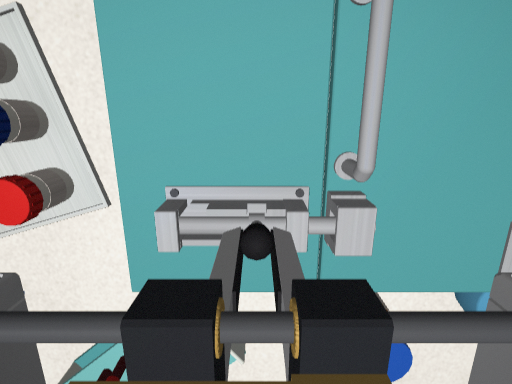

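View pics/s2.png

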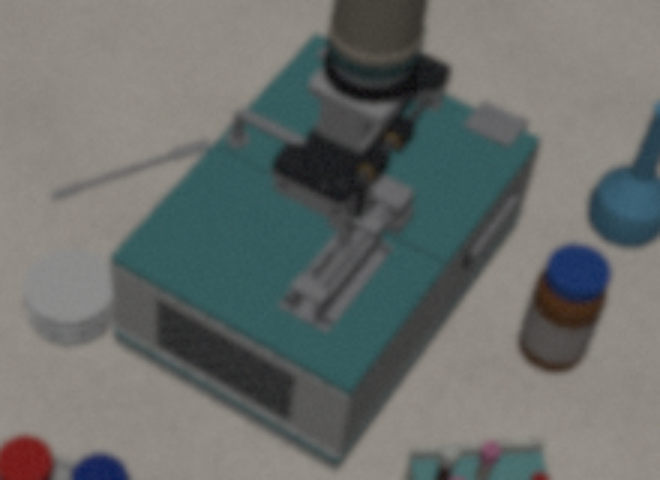

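```bash
python3 - <<'E'
from h import *
R=Rdown(172)
hit=ln(knob_at(1.3,.050),R,.06,12); st(f"drawn {hit}")
p=np.array(env.get_state()["tcp_pos"]); print("s est",-(p-tcp_for(AX,R))@Yc)
im=wrist(); cv2.imwrite("pics/w3.png",im["frame"])
E
```

```text
drawn True t 8.03 p [ 0.5846 -0.007   0.2083] F [0.  2.  2.1] op 0.0178
s est 0.04542870567537149
```

View pics/w3.png

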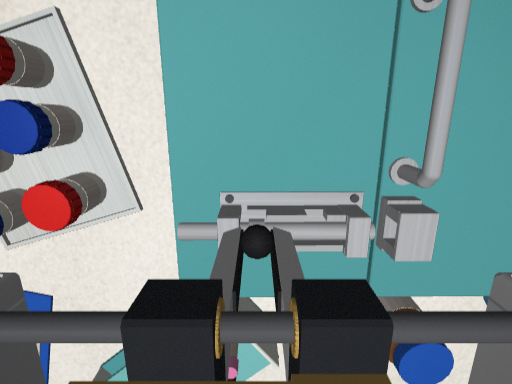

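```bash
python3 - <<'E'
from h import *
R=Rdown(172); s=.0465
for th in (1.0,.7,.4,.15):
    h=ln(knob_at(th,s),R,.08,15); st((th,h))
h=ln(knob_at(-.05,s),R,.05,12); st(("end",h))
im=wrist(); cv2.imwrite("pics/w4.png",im["frame"])
E
```

```text
(1.0, False) t 8.45 p [ 0.5681 -0.0049  0.2018] F [ 3.9  3.7 -5.7] op 0.0178
(0.7, False) t 8.81 p [ 0.5563 -0.0032  0.1936] F [ 5.7  2.8 -5.8] op 0.0177
(0.4, False) t 9.17 p [ 0.5469 -0.0019  0.1815] F [ 6.2  3.4 -4.1] op 0.0177
(0.15, False) t 9.49 p [ 0.5419 -0.0012  0.1694] F [ 6.1  4.  -2.2] op 0.0179
('end', False) t 9.86 p [ 0.5395 -0.0009  0.1597] F [4.8 3.  2.6] op 0.018
```

View pics/w4.png

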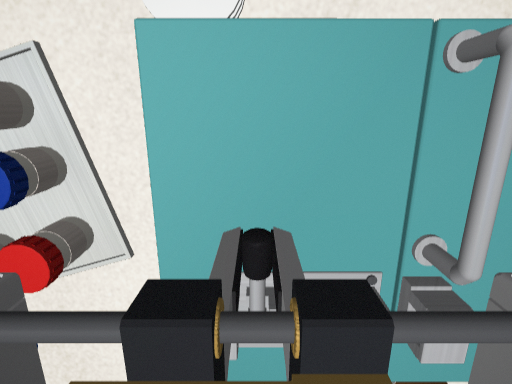

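```bash
python3 - <<'E'
from h import *
R=Rdown(172)
effector.ungrasp()
ln(knob_at(0,.045)+[0,0,.07],R,.2); st()
mv(BAR+[0,0,.06],R); st()
im=wrist(); cv2.imwrite("pics/w5.png",im["frame"])
for l in ("bolt_knob","bolt_axis","lid_bar","lid_hinge"):
    for d in imaging.landmark_of(im,l)[:2]: print(l,d["confidence"],d["centre"],pt(im,*d["centre"]))
P=cloud(im); m=(P[...,2]>.17)&(P[...,2]<.215)&(np.abs((P-BAR)@Yc)<.03)&(np.abs((P-BAR)@Xc)<.07)&(im["z_map"]>0)
q=P[m]; print(m.sum(),q.mean(0),q.min(0),q.max(0),cv2.minAreaRect(q[:,:2].astype(np.float32)))
im=imaging.get_image("top"); cv2.imwrite("pics/t5.png",cv2.resize(im["frame"][80:240,70:270],None,fx=4,fy=3.7))
E
```

```text
t 11.65 p [5.371e-01 1.000e-04 2.308e-01] F [0.6 0.2 0.1] op 0.0939
 t 12.22 p [0.5052 0.1221 0.2298] F [-0.1 -0.6  0.6] op 0.0939
bolt_knob 0.8 [270.4, 122.3] [0.53473162 0.00560078 0.1880498 ]
bolt_axis 0.83 [319.4, 178.2] [0.47506585 0.10549803 0.34302834]
lid_bar 0.8 [218.6, 255.0] [0.5021719  0.12115284 0.19577927]
lid_hinge 0.93 [257.7, 437.9] [0.58203921 0.28679129 0.14946959]
lid_hinge 0.54 [220.2, 259.5] [0.50391337 0.12436158 0.19579554]
2481 [0.49670874 0.12441127 0.19441595] [0.43732485 0.10926684 0.17006371] [0.57052831 0.13769876 0.19810591] ((0.5039178133010864, 0.12357251346111298), (0.011662950739264488, 0.13433200120925903), 81.8042221069336)
```

View pics/w5.png

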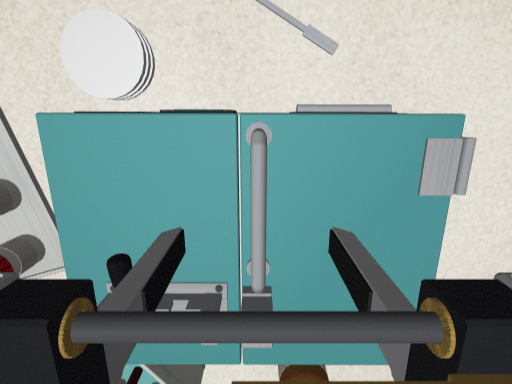

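View pics/t5.png

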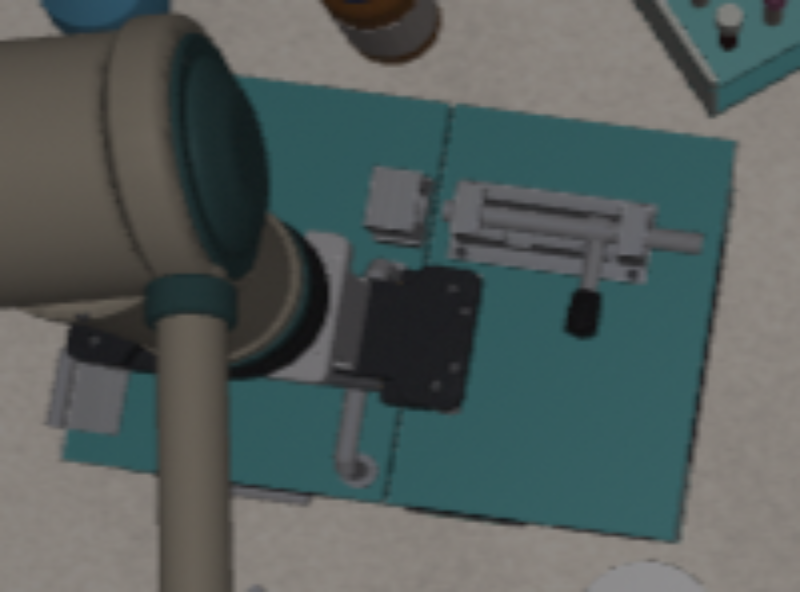

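```bash
cat >> h.py <<'E'
BAR=np.array([.505,.1228,.190]); HINGE=BAR+.174*Yc-[0,0,.040]
AK=np.radians(79)/1.75
E
python3 - <<'E'
from h import *
R=Rdown(172)
phis=np.linspace(0,1.75,11)[1:]
for p in phis:
    RR=Rtilt(AK*p,172); assert kin.inverse_kinematics(tcp_for(bar_at(p),RR),eul(RR)) is not None
h=ln(BAR,R,.12,8); st(h)
if not h:
    effector.grasp(25); st("g")
    for p in phis:
        RR=Rtilt(AK*p,172)
        try: h=ln(bar_at(p),RR,.12,30)
        except env.MotionError as e: print(p,e); break
        st((round(p,2),h))
        if h: break
    im=imaging.get_image("scene"); cv2.imwrite("pics/s6.png",im["frame"])
E
```

```text
False t 13.17 p [0.5055 0.1227 0.1716] F [-0.5  0.3  0. ] op 0.0938
g t 14.41 p [0.5051 0.1234 0.1712] F [-0.9  2.6 -0. ] op 0.0109
(np.float64(0.18), False) t 14.82 p [0.506  0.13   0.2001] F [ 2.2  0.4 -5.4] op 0.0112
(np.float64(0.35), False) t 15.22 p [0.5077 0.1415 0.228 ] F [ 1.2 -0.4 -6.1] op 0.0114
(np.float64(0.52), False) t 15.62 p [0.51   0.1579 0.2537] F [ 1.9 -0.7 -6.1] op 0.0113
(np.float64(0.7), False) t 16.02 p [0.5129 0.1784 0.276 ] F [ 1.2 -1.6 -6. ] op 0.0112
(np.float64(0.88), False) t 16.43 p [0.5163 0.2025 0.2944] F [-0.8 -2.  -5.2] op 0.0112
(np.float64(1.05), False) t 16.82 p [0.5201 0.2294 0.3082] F [-0.3 -2.7 -3.2] op 0.0114
(np.float64(1.22), False) t 17.23 p [0.5242 0.2582 0.317 ] F [-0.9 -2.8 -1.4] op 0.0107
(np.float64(1.4), False) t 17.62 p [0.5285 0.2879 0.3205] F [-0.1 -2.   2. ] op 0.0111
(np.float64(1.58), False) t 18.02 p [0.5328 0.3177 0.3187] F [ 0.9 -1.1  3. ] op 0.0107
(np.float64(1.75), False) t 18.43 p [0.537  0.3466 0.3116] F [1.3 1.6 5.1] op 0.0111
```

View pics/s6.png

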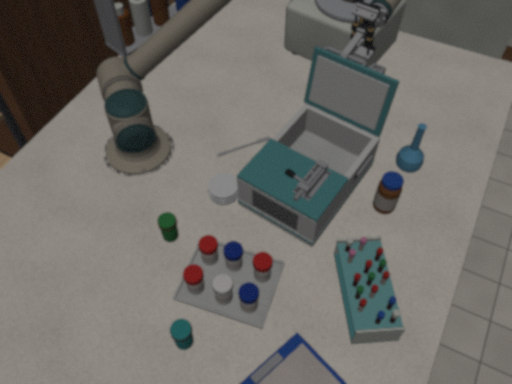

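```bash
python3 - <<'E'
from h import *
p=1.75; RR=Rtilt(AK*p,172); back=-RR.apply([0,0,1])
effector.ungrasp(); st("open")
for d in (.10,.08,.07):
    try: ln(bar_at(p)+back*d,RR,.25); break
    except env.MotionError as e: print(d,e)
st("back")
# candidates up
for al in (60,50,40,30):
    R2=Rtilt(np.radians(al),172); g=bar_at(p)+back*d+[0,-.0,.13]
    try: ln(g,R2,.35); print(al); break
    except env.MotionError as e: print(al,e)
st("up")
im=imaging.get_image("top"); cv2.imwrite("pics/t7.png",im["frame"]); np.savez("t7.npz",**im)
im=imaging.get_image("scene"); cv2.imwrite("pics/s7.png",im["frame"]); np.savez("s7.npz",**im)
E
```

```text
open t 19.79 p [0.5364 0.3465 0.3105] F [ 0.3  0.4 -0.6] op 0.0937
0.1 the arm cannot follow that straight line within its joint ranges
0.08 the arm cannot follow that straight line within its joint ranges
0.07 the arm cannot follow that straight line within its joint ranges
back t 19.79 p [0.5364 0.3465 0.3105] F [ 0.3  0.4 -0.6] op 0.0937
60 the arm cannot follow that straight line within its joint ranges
50 the arm cannot follow that straight line within its joint ranges
40 the arm cannot follow that straight line within its joint ranges
30 the arm cannot follow that straight line within its joint ranges
up t 19.79 p [0.5364 0.3465 0.3105] F [ 0.3  0.4 -0.6] op 0.0937
```

View pics/t7.png

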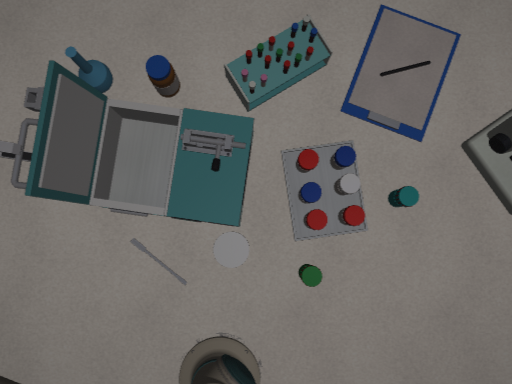

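View pics/s7.png

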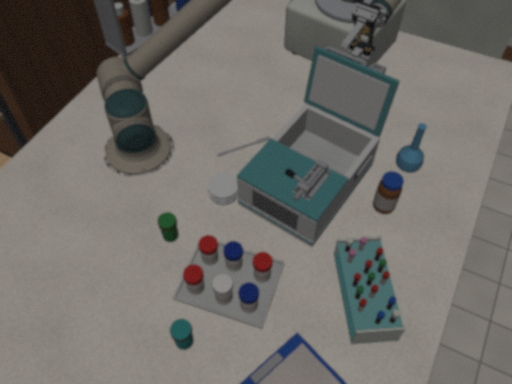

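```bash
python3 - <<'E'
from h import *
p=1.75; print(np.round(env.get_state()["q"],1))
for al in (79,75,70,65,60,50):
    for d in (.02,.03,.04,.05,.06,.08):
        R=Rtilt(np.radians(al),172); back=-Rtilt(np.radians(79),172).apply([0,0,1])
        out=[]
        for dz in (0,.01,.02,.04):
            q=kin.inverse_kinematics(tcp_for(bar_at(p)+back*d+[0,0,dz],R),eul(R)); out.append(None if q is None else np.round(q).astype(int).tolist())
        print(al,d,out)
E
```

```text
[ 46.7  55.8  40.5 -64.  140.8 -65.5]
79 0.02 [[47, 58, 35, -67, 143, -70], None, None, None]
79 0.03 [None, None, None, None]
79 0.04 [None, None, None, None]
79 0.05 [None, None, None, None]
79 0.06 [None, None, None, None]
79 0.08 [None, None, None, None]
75 0.02 [[47, 56, 35, -63, 142, -68], [47, 56, 34, -65, 142, -69], [47, 56, 33, -66, 143, -71], None]
75 0.03 [[47, 58, 32, -65, 143, -70], [47, 57, 31, -66, 143, -72], None, None]
75 0.04 [[48, 59, 29, -67, 144, -72], None, None, None]
75 0.05 [None, None, None, None]
75 0.06 [None, None, None, None]
75 0.08 [None, None, None, None]
70 0.02 [[47, 55, 34, -58, 141, -65], [47, 55, 33, -60, 141, -67], [47, 54, 32, -61, 142, -68], [47, 54, 30, -64, 143, -72]]
70 0.03 [[47, 56, 32, -60, 142, -67], [47, 56, 31, -61, 142, -69], [47, 56, 30, -63, 143, -71], [47, 56, 27, -66, 144, -74]]
70 0.04 [[47, 57, 29, -62, 143, -69], [47, 57, 28, -63, 143, -71], [47, 57, 26, -65, 144, -73], None]
70 0.05 [[48, 58, 26, -64, 144, -72], [48, 58, 24, -66, 145, -74], [48, 58, 23, -67, 145, -76], None]
70 0.06 [[48, 60, 22, -66, 145, -75], None, None, N
[... 1403 characters left out ...]
 132, -55], [44, 46, 36, -40, 133, -56], [44, 46, 35, -41, 134, -57], [44, 47, 32, -43, 136, -60]]
50 0.03 [[45, 47, 35, -40, 134, -56], [45, 48, 33, -41, 135, -57], [45, 48, 32, -42, 136, -58], [45, 48, 29, -44, 138, -61]]
50 0.04 [[45, 49, 32, -41, 135, -57], [45, 49, 31, -41, 136, -58], [45, 49, 29, -43, 137, -60], [45, 49, 26, -45, 139, -63]]
50 0.05 [[46, 50, 29, -41, 137, -58], [46, 50, 28, -42, 138, -59], [46, 50, 26, -44, 139, -61], [46, 50, 23, -46, 141, -65]]
50 0.06 [[46, 51, 26, -42, 138, -59], [46, 51, 25, -44, 139, -61], [46, 52, 23, -45, 140, -63], [46, 52, 19, -48, 143, -67]]
50 0.08 [[47, 54, 19, -45, 141, -63], [47, 55, 17, -47, 143, -65], [47, 55, 15, -49, 144, -68], None]
```

```bash
cat >> h.py <<'E'
BK=-Rtilt(np.radians(79),172).apply([0,0,1])
EXIT=[(70,.02,0),(60,.05,0),(50,.05,.04),(30,.04,.10),(15,.0,.15)]
def exitpose(al,d,dz): return bar_at(1.75)+BK*d+[0,0,dz],Rtilt(np.radians(al),172)
E
python3 - <<'E'
from h import *
for w in EXIT:
    g,R=exitpose(*w)
    try: h=ln(g,R,.25,15); st((w,h))
    except env.MotionError as e: print(w,e); break
    if h: break
print(np.round(env.get_state()["q"]))
im=imaging.get_image("top"); cv2.imwrite("pics/t8.png",im["frame"]); np.savez("t8.npz",**im)
P=cloud(im); m=(abs(P[...,2]-.036)<.006)&(P[...,1]>.08)&(P[...,1]<.32)&(P[...,0]>.38)&(P[...,0]<.72)
nn,lab,s,_=cv2.connectedComponentsWithStats(m.astype(np.uint8))
k=1+np.argmax(s[1:,4]); q=P[lab==k]; print(s[k,4],q[:,2].mean(),cv2.minAreaRect(q[:,:2].astype(np.float32)))
for n in ("well_floor","lid_hinge"):
    for d in imaging.landmark_of(im,n)[:2]: print(n,d["confidence"],d["centre"],pt(im,*d["centre"]))
print("hinge est",HINGE,"chest ctr")
E
```

```text
((70, 0.02, 0), False) t 20.2 p [0.5392 0.3666 0.3133] F [-0.1  0.5 -1.2] op 0.0938
((60, 0.05, 0), False) t 20.52 p [0.5436 0.3967 0.3145] F [-1.1  0.5 -1.8] op 0.0937
((50, 0.05, 0.04), False) t 20.85 p [0.5438 0.3977 0.3535] F [-0.1  0.1  0.1] op 0.0938
((30, 0.04, 0.1), False) t 21.35 p [0.5431 0.3934 0.4045] F [-0.2 -0.  -0.6] op 0.0938
((15, 0.0, 0.15), False) t 21.76 p [0.5383 0.3593 0.4441] F [ 0.7  0.8 -0.1] op 0.0941
[ 34.  30.  33. -14. 127. -55.]
4724 0.0355594581008408 ((0.5687726140022278, 0.20347526669502258), (0.15057389438152313, 0.22254598140716553), 82.06463623046875)
well_floor 0.68 [165.3, 147.9] [0.56027099 0.19101825 0.03498647]
lid_hinge 0.82 [145.3, 93.9] [0.58136259 0.2757703  0.18225913]
lid_hinge 0.23 [164.2, 148.0] [0.56318244 0.19076212 0.03517751]
hinge est [0.52921612 0.29510664 0.15      ] chest ctr
```

View pics/t8.png

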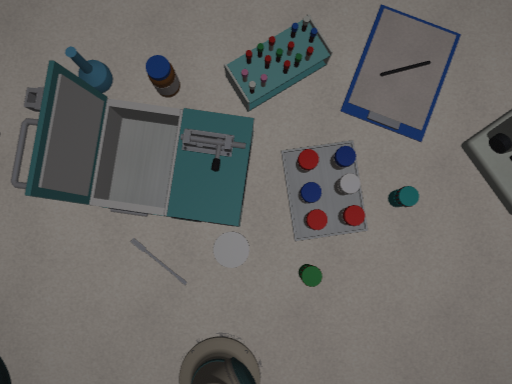

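```bash
cat >> h.py <<'E'
W=np.array([.567,.1935,.036])
POTS={'A':(.4175,-.2478),'B':(.570,-.2265)}
def pick(n):
    x,y=POTS[n]; R=Rdown(187.7); 
    mv([x,y,.17],R); st("hover")
    h=ln([x,y,.076],R,.15,6); st(("down",h))
    if h: return False
    effector.grasp(20); st("grasp")
    ln([x,y,.31],R,.25); st("up"); return True
def place(dx):
    R=Rdown(172); t=W+Xc*dx-Yc*.015
    g=np.array([t[0],t[1],.31]); mv(g,R); st("over")
    h=ln([t[0],t[1],.114],R,.15,8); st(("low",h))
    if h: return
    h=ln([t[0],t[1],.104],R,.02,3); st(("touch",h))
E
python3 - <<'E'
from h import *
for n in POTS: print(np.round(kin.inverse_kinematics(tcp_for([*POTS[n],.1],Rdown(187.7)),eul(Rdown(187.7)))))
for dx in (.05,-.05):
  t=W+Xc*dx-Yc*.015; print(np.round(kin.inverse_kinematics(tcp_for([t[0],t[1],.108],Rdown(172)),eul(Rdown(172)))))
if pick('B'):
    im=imaging.get_image("scene"); cv2.imwrite("pics/s9.png",im["frame"])
    im=wrist(); cv2.imwrite("pics/w9.png",im["frame"])
E
```

```text
[ -39.   14.  108.   -0.   58. -137.]
[ -28.   24.   92.   -0.   64. -126.]
[  9.  26.  88.   0.  66. -73.]
[ 13.  19. 100.   0.  62. -69.]
hover t 24.26 p [ 0.5708 -0.2259  0.1517] F [ 0.5 -0.2 -0.4] op 0.0943
('down', False) t 25.03 p [ 0.5708 -0.2267  0.0579] F [ 0.8  0.4 -0.2] op 0.0937
grasp t 25.76 p [ 0.57   -0.2265  0.0573] F [ 0.3 -0.4  0.7] op 0.0515
up t 26.84 p [ 0.5692 -0.2261  0.2895] F [ 0.1  0.2 -1.3] op 0.0516
```

View pics/s9.png

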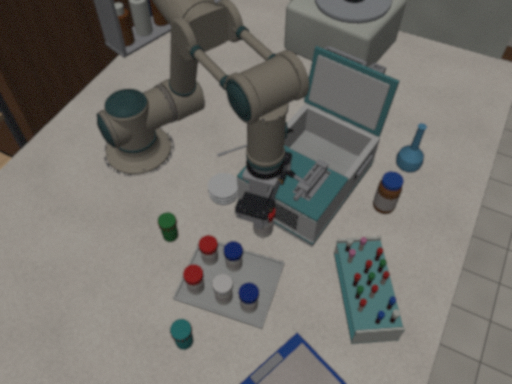

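View pics/w9.png

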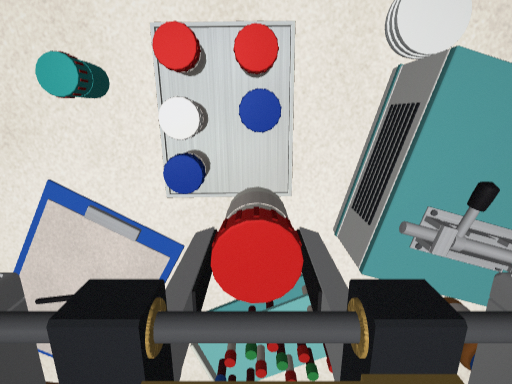

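```bash
python3 - <<'E'
from h import *
place(.05)
im=wrist(); cv2.imwrite("pics/w10.png",im["frame"])
E
```

```text
over t 28.43 p [0.6147 0.1706 0.2911] F [ 1.1  0.6 -1.6] op 0.0515
('low', False) t 29.88 p [0.6152 0.1718 0.0962] F [-0.2  0.3 -1.2] op 0.0517
('touch', True) t 30.27 p [0.6148 0.1716 0.089 ] F [ 0.5 -0.2  3.7] op 0.0517
```

View pics/w10.png

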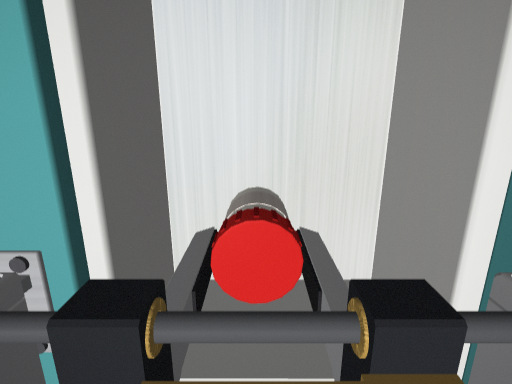

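```bash
python3 - <<'E'
from h import *
R=Rdown(172); effector.ungrasp(); t=W+Xc*.05-Yc*.015
ln([t[0],t[1],.30],R,.25); st("up")
im=wrist(); cv2.imwrite("pics/w11.png",im["frame"])
if pick('A'): place(-.05)
E
```

```text
up t 32.06 p [0.6137 0.1715 0.2797] F [ 0.9  0.9 -0.8] op 0.0943
hover t 33.87 p [ 0.4182 -0.2476  0.1514] F [-0.3 -0.8 -1.2] op 0.0942
('down', False) t 34.64 p [ 0.4183 -0.248   0.0577] F [1.  0.5 0.3] op 0.0939
grasp t 35.37 p [ 0.4175 -0.2478  0.0573] F [-0.1  0.3  0.7] op 0.0523
up t 36.45 p [ 0.4167 -0.2472  0.2897] F [ 0.1  0.3 -1.8] op 0.0515
over t 38.08 p [0.5156 0.1847 0.291 ] F [ 0.7  0.8 -0.8] op 0.0519
('low', False) t 39.54 p [0.5161 0.1857 0.096 ] F [-0.3 -0.1 -1.6] op 0.0515
('touch', True) t 39.93 p [0.5159 0.1861 0.089 ] F [-0.5  0.7  3.4] op 0.0517
```

View pics/w11.png

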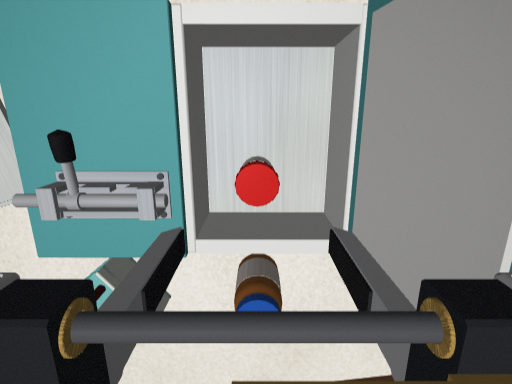

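```bash
python3 - <<'E'
from h import *
R=Rdown(172); effector.ungrasp(); t=W+Xc*-.05-Yc*.015
ln([t[0],t[1],.30],R,.25); st("up")
im=wrist(); cv2.imwrite("pics/w12.png",im["frame"])
ln([t[0],t[1],.46],R,.4); st("up2")
g,R=exitpose(*EXIT[-1]); mv(g,R); st("lidtop")
im=imaging.get_image("top"); cv2.imwrite("pics/t12.png",im["frame"])
E
```

```text
up t 41.67 p [0.5146 0.1854 0.2798] F [-0.8 -0.7  0.1] op 0.0942
up2 t 42.27 p [0.5156 0.1856 0.4406] F [-0.7 -0.3 -1.8] op 0.0938
lidtop t 43.02 p [0.5383 0.3598 0.4439] F [-0.2  0.5  0.5] op 0.0937
```

View pics/w12.png

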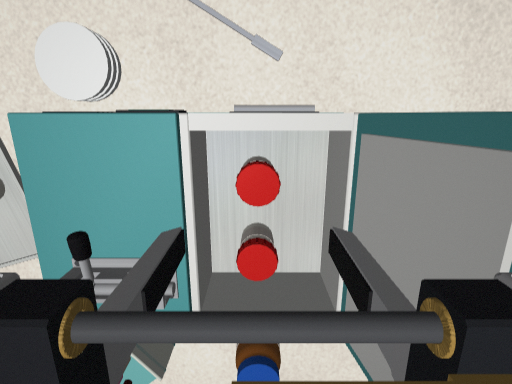

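View pics/t12.png

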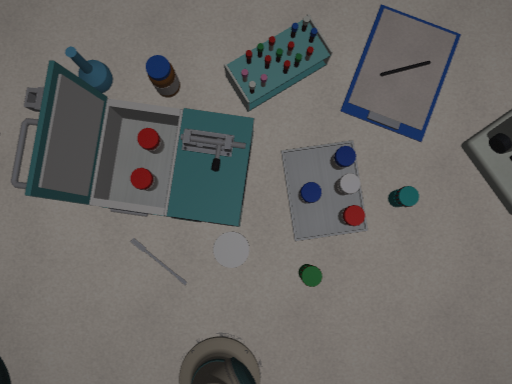

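Both pots are upright in the well, and the lid is still on its stop. I'll re-approach the bar and lower the lid.

```bash
python3 - <<'E'
from h import *
bad=False
for w in EXIT[::-1][1:]+[(78,0,0)]:
    g,R=exitpose(*w); h=ln(g,R,.2,10); st((w,h))
    if h: bad=True; break
if not bad:
    effector.grasp(25); st("g")
im=imaging.get_image("scene"); cv2.imwrite("pics/s13.png",cv2.resize(im["frame"][0:200,200:450],None,fx=3,fy=3))
E
```

```text
((30, 0.04, 0.1), False) t 43.48 p [0.5438 0.3934 0.4037] F [ 0.9  0.  -0. ] op 0.0939
((50, 0.05, 0.04), False) t 43.98 p [0.5442 0.3975 0.354 ] F [ 0.  -0.3  1.1] op 0.0938
((60, 0.05, 0), False) t 44.32 p [0.5438 0.3962 0.316 ] F [-0.2 -0.4 -0.2] op 0.0942
((70, 0.02, 0), False) t 44.64 p [0.5394 0.366  0.3142] F [-0.9 -0.5  0.1] op 0.0939
((78, 0, 0), False) t 44.93 p [0.5366 0.3467 0.3111] F [ 1.1 -0.2 -0.1] op 0.0938
g t 46.17 p [0.5365 0.3466 0.3102] F [ 0.1 -0.4 -0.1] op 0.0112
```

View pics/s13.png

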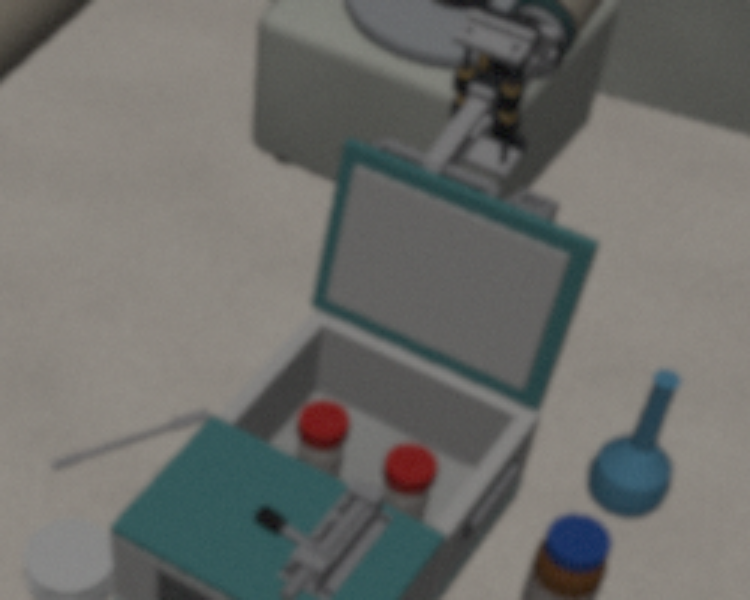

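```bash
python3 - <<'E'
from h import *
ok=True
for p in np.linspace(1.75,0.07,11)[1:]:
    R=Rtilt(AK*p,172); h=ln(bar_at(p),R,.12,30); st((round(p,2),h))
    if h: ok=False; break
if ok:
    h=ln(bar_at(-.012),Rdown(172),.03,10); st(("shut",h))
im=imaging.get_image("scene"); cv2.imwrite("pics/s14.png",cv2.resize(im["frame"][50:250,200:450],None,fx=3,fy=3))
E
```

```text
(np.float64(1.58), True) t 46.43 p [0.535  0.3355 0.3143] F [ 0.2  1.4 -0.7] op 0.0113
```

View pics/s14.png

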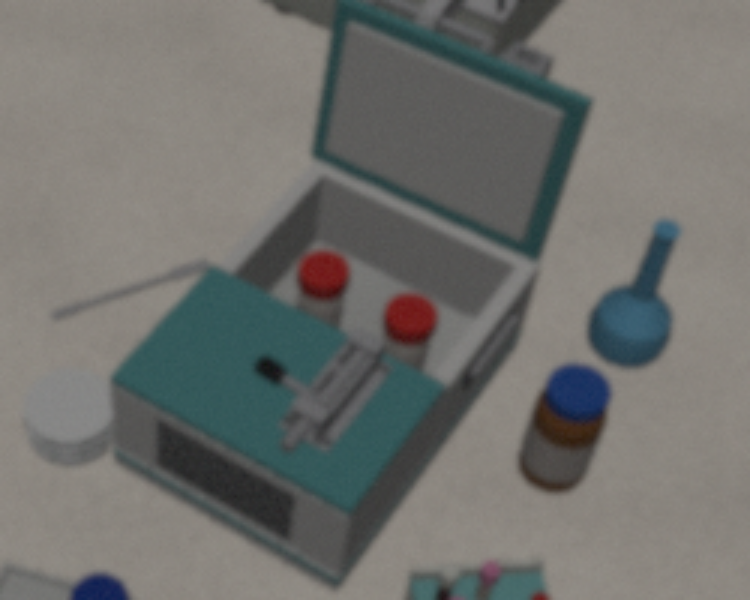

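```bash
python3 - <<'E'
from h import *
ok=True
for p in (1.66,1.58):
    R=Rtilt(AK*p,172); h=ln(bar_at(p),R,.04,25); st((round(p,2),h))
    if h: break
E
```

```text
(1.66, False) t 46.79 p [0.5345 0.3321 0.3151] F [2.  2.1 4.1] op 0.0111
(1.58, False) t 47.28 p [0.5326 0.3187 0.3179] F [2.8 1.6 5.3] op 0.0114
```

```bash
python3 - <<'E'
from h import *
ok=True
for p in np.linspace(1.58,0.07,10)[1:]:
    R=Rtilt(AK*p,172); h=ln(bar_at(p),R,.09,30); st((round(p,2),h))
    if h: ok=False; break
if ok:
    h=ln(bar_at(-.012),Rdown(172),.03,10); st(("shut",h))
im=imaging.get_image("scene"); cv2.imwrite("pics/s15.png",cv2.resize(im["frame"][50:250,200:450],None,fx=3,fy=3))
E
```

```text
(np.float64(1.41), False) t 47.75 p [0.5285 0.29   0.3199] F [1.1 0.1 3.5] op 0.0111
(np.float64(1.24), False) t 48.22 p [0.5245 0.2617 0.3171] F [ 0.9 -0.8  1.4] op 0.0111
(np.float64(1.08), False) t 48.69 p [0.5206 0.2342 0.3094] F [ 0.5 -1.5  0.5] op 0.011
(np.float64(0.91), False) t 49.17 p [0.517  0.2082 0.2972] F [-0.9 -2.  -1.6] op 0.0114
(np.float64(0.74), False) t 49.64 p [0.5136 0.1847 0.2808] F [ 0.2 -1.8 -3. ] op 0.0112
(np.float64(0.57), False) t 50.12 p [0.5106 0.1641 0.2607] F [-0.2 -0.3 -5.2] op 0.0111
(np.float64(0.41), False) t 50.59 p [0.5082 0.1471 0.2373] F [ 0.1  1.8 -6.3] op 0.0111
(np.float64(0.24), False) t 51.07 p [0.5064 0.1342 0.2115] F [ 0.3  3.  -7.1] op 0.0112
(np.float64(0.07), False) t 51.54 p [0.5052 0.1255 0.1833] F [ 0.6  5.1 -5.6] op 0.0113
('shut', True) t 51.99 p [0.5049 0.1234 0.1711] F [0.1 0.4 4.3] op 0.011
```

View pics/s15.png

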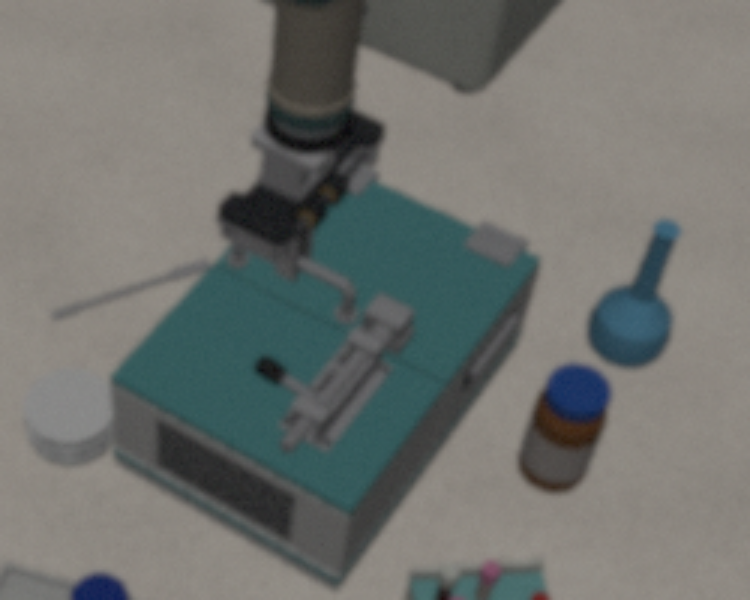

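Shut with contact at the same bar height as at the start. Next I'll release, retreat and check.

```bash
python3 - <<'E'
from h import *
effector.ungrasp(); st()
ln(BAR+[0,0,.10],Rdown(172),.2)
mv([.40,.35,.40],Rdown(172)); st("away")
im=imaging.get_image("top"); cv2.imwrite("pics/t16.png",im["frame"])
P=cloud(im)
for c in ((.53,.2),(.45,.22),(.55,.13)):
    m=(np.hypot(P[...,0]-c[0],P[...,1]-c[1])<.01); print(c,np.median(P[m][:,2]))
E
```

```text
t 53.36 p [0.5035 0.1253 0.1695] F [ 0.1 -0.1  0.2] op 0.0939
away t 55.08 p [0.4003 0.3491 0.38  ] F [ 0.6 -0.7  0. ] op 0.0942
(0.53, 0.2) 0.1487311273480883
(0.45, 0.22) 0.14895391382637369
(0.55, 0.13) 0.14911151794071187
```

View pics/t16.png

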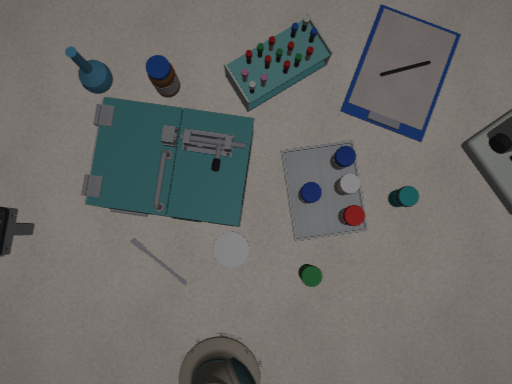

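The picture shows the lid shut, the bolt drawn back with its handle down (knob at row 165, col 216), and the other four pots in their places on the tray.

```bash
python3 -c "
from h import *
env.finish_job()"
```

```text
the job is handed in; nothing more can be done
```

The job is done and handed in at about 55 s of the 72 s allowed; it reports no verdict.

- **Bolt:** I lifted the handle, drew the bolt back about 45 mm to its stop and turned the handle down into the rear notch. The last top picture shows it still there.
- **Lid open:** I swung it by its bar to 1.75 rad. It stayed on its stop when released.
- **Pots:** Two red-capped pots are in the well. Each was lowered until it touched the floor, at the expected height, and then released. Pictures showed both upright before the lid was closed.
- **Lid shut:** I held the bar until light contact at its original height. The lid top now measures 0.149 m, flush with the deck.
- **Tray:** The third red-capped pot, both blue-capped pots and the white-capped pot stand where they were.

**One oddity:** the 30 N force guard tripped once at the start of the closing swing. The reading was about 1.6 N right afterwards and the lid was still held. I continued more slowly, with readings of about 8 N or less. I took the trip to be a transient but did not find its cause.

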